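Index the flatted bottle in the coding jig

ROBOT

A 6-joint arm with a two-finger parallel gripper is mounted at the origin on the work surface. World frame = base frame: x ahead of the robot, y to its left, z up, the work surface at z = 0. Lengths are in mm, angles in degrees, forces in N, time in s.
With the tool pointing down it reaches from about 350 to 725 mm from the base axis. Payload 4.3 kg.
Tool frame: the origin (TCP) lies on the centre line of the jaws, within the pads' length; the fingertips stand 19 mm ahead of it and the grasp point (between the pads) is the TCP; z points along the fingers, y is the line along which they close (so a half turn about z gives the same grasp; the last joint's range is limited). The gripper opens to 85 mm and grips with 20 to 120 N. Pads are 22 mm wide; open, the fingers measure 114 mm over their backs; the gripper's body (76 mm by 85 mm) begins 54 mm behind the grasp point. The pads swing forward as they close: fully open they stand 13 mm farther back than shut.
Start: joints at [-82.122, 21.618, 4.641, 73.018, 0, 83.68], TCP at [141.04, -557.47, 250.329] pointing down, gripper open.
Joint ranges: [-156.06, 156.06], [-48.1, 94.91], [-58.44, 69.94], [-101.28, 121.22], [-78.64, 73.56], [-180, 180]. Speed limits (degrees/s): [147.25, 147.25, 180, 180, 180, 180].

INTERFACE

Orientations are given as a 3x3 rotation matrix whose columns are the frame's x, y, z axes.
In Python, from station import robot, eyes gives the robot as it stands.
- The arm moves only by the tool carry_out, never from a script. Its argument "targets" is a list of rows, each an object of numbers: "claw": the closure, from -1 (fully open) to 1 (shut), so that 0 is half open; "x", "y", "z": the shift along the tool's x, y, z in mm; "wx", "wy", "wz": the turn, a rotation vector about the tool's x, y, z in degrees. In form: [{"claw": .., "x": .., "y": .., "z": .., "wx": .., "wy": .., "wz": ..}, ...]. A call has 1 to 8 rows; each row shifts and turns the commanded pose from where the row before left it, along the tool's axes as they then stand; what a row does not reach is not made up. A row lasts 1/8 s, in which the tool goes at most 62.5 mm and 10.7 degrees, less where a joint would pass 70% of its speed; a pose out of reach is approached as far as the arm can. A call with a gripper value outside its range is refused whole. The fingers move at their own pace and stop on an object; "squeeze" is the grip in N (left out, the last holds). Time passes only in rows, so rows that do not move let the fingers close. It gives the time, the measured TCP pose, the force, the opening and the grip force at its end, in the units of the state.
- robot.state(): the state, without advancing time (a new reading comes with each control period).
- eyes.get_image(name): name is "scene" or "top" or "wrist"; returns the picture (400x640x3 uint8, blue, green, red); there is no depth.
- eyes.camera_info(name): a dict with "camera_matrix" (3x3 intrinsics, pixels), "D" ([k1, k2, p1, p2, k3] as OpenCV has them; the pictures are not rectified), "pose" (4x4, takes a point from camera to world coordinates); the wrist camera has in their place "mount" (4x4, takes a point from camera to tool coordinates, whose origin is the TCP and whose axes are the flange's). Camera axes: x right, y up, looking along -z (the intrinsics and any distortion apply to the point x, -y, -z); pixel columns grow to the right and rows downward; lengths in mm; the calibration is good to about 2 mm. A picture is of the moment at which its call begins: read the wrist's pose just before it. camera_info takes no time and is no camera call.
- robot.job_done(): hands the job in; it is judged then, once.
The state is a dict: "t": time; "q": joint angles; "qd": joint speeds; "effort": joint torques, N m; "eef_pos": TCP position; "orientation": TCP orientation; "force": force on the tool from outside, world axes, zero at the start; "torque": the same for the moment, N m; "opening": finger opening in mm; "grip_force": force on a finger pad.
Only numpy, scipy, OpenCV 4.12 (cv2) and the standard library are available. Lean on these libraries where they do the work, as an engineer would, in place of code of your own. Each camera call takes 0.05 s, during which the arm holds its last target. There are 200 camera calls.

TASK

Roll the amber bottle round in its V cradle until its flat drops and beds fully flush on the green wall of the V. Then slide the coding carriage (red knob on top) over the bottle to the end of its travel, and let go. Keep the bottle lying in the cradle and do not disturb the bottles, jars and eraser standing around.

Things in the scene. Friction and masses are not known exactly. Their poses are not given: they have to be found in the camera images.
- cradle: Fixed jig on the table: base plate 155 x 225 x 12 mm with a V of two 45 degree walls, 116 mm long, apex 18 mm and top edges 56 mm above the table. Origin on the table under the V's middle; z up, y along the V and the bottle towards its cap, x across. The -x wall (far from the robot) is green, the +x wall white. Plates 36 mm high at both ends hold the bottle lengthwise. Jig yaw pi, up to 0.35 rad either way.
- green_wall: Green wall of the V. Origin on its inner face, at the point where the middle of the bottle's flat lies when bedded (39 mm above the table, 21 mm to -x of the cradle's middle); z = normal of the inner face, 45 degrees up towards the cradle's +x.
- bottle: Loose amber bottle lying in the V: body 60 mm diameter, 110 mm long, about 0.35 kg, with one lengthwise flat. Origin at the centre of its base; z along its axis to the cap (along the cradle's y); x = outward normal of the flat. On its round side its axis is 60 mm above the table. The walls are slippery: it turns on the spot, under about 1 N at a wing tip.
- flat (a point): Middle of the flat (6 mm deep, 36 mm wide, white paper strip). It starts facing upwards; to bed it on the green wall the bottle's top turns towards the cradle's -x, 55 to 165 degrees in all. Turned to within about 12 degrees it drops home by itself (axis 4 mm down, 4 mm to -x); 1 to 2 N at a wing tip turns it out again. The white wall would bed it too, but is the wrong one.
- cap (a point): Point on the bottle's axis amid the cap's wings, 136 mm from the base. The black cap (32 mm diameter) is rigid with the bottle and overhangs the jig's end, over bare table. Four flat wings, 6 mm thick, 22 mm long along the axis, reach 44 mm from the axis. They stand at 45, 135, 225 and 315 degrees from the bottle's x (the flat's normal), turning from its x to its y; that at 135 is yellow.
- yellow_wing (a point): Tip of the yellow wing, 44 mm from the axis, mid-length. The wings are handy to push on from the side, from above. This one points straight up when the flat is bedded on the green wall.
- carriage (a joint): Travel of the grey coding carriage along the cradle's +y: 0 parked beyond the bottle's base, 0.09 m at its end stop, over the bottle. Starts between 0 and 0.012. About 1.5 N of friction; stays where left. Its bridge (136 mm wide, 50 mm along, underside 88 mm above the table) clears the bedded bottle by 2 mm but runs into the base of an unbedded one.
- carriage_knob (a point): On the axis of the carriage's upright red knob, 160 mm above the table; in the cradle frame x = 0, y = -105 mm + travel. Knob 22 mm in diameter (26 mm at the top), from 142 to 180 mm above the table, on a black head 74 mm (across) by 44 mm (along y) whose top is at 142 mm.
- dropper_a: Bystander: small amber dropper bottle standing upright, 32 mm diameter, 90 mm high; origin under its centre. Leave alone.
- dropper_b: Bystander: small amber dropper bottle standing upright, 32 mm diameter, 90 mm high; origin under its centre. Leave alone.
- dropper_c: Bystander: small amber dropper bottle standing upright, 32 mm diameter, 90 mm high; origin under its centre. Leave alone.
- jar_a: Bystander: small red-capped jar, 42 mm diameter, 62 mm high; origin under its centre. Leave alone.
- jar_b: Bystander: small red-capped jar, 42 mm diameter, 62 mm high; origin under its centre. Leave alone.
- jar_c: Bystander: small red-capped jar, 42 mm diameter, 62 mm high; origin under its centre. Leave alone.
- eraser: Bystander: blue eraser 50 x 22 x 12 mm on the table. Leave alone.
Not all that is in view belongs to the job. What is shaped like the bottle but turquoise is not meant.

How it is judged:
By the outcome, as a careful person would: the job done as asked, in the order asked, and still so for the second after the job is handed in, with the robot touching nothing.
It also fails if it takes over 56 s, if anything falls off the work surface, if the arm or the gripper's body presses on something with over 40 N, if the wrist force passes 120 N, or if a joint passes its speed limit or range.

## Working session

There is one attempt and no reset: what is moved stays moved. The work goes in short steps, Python scripts to look and compute and a tool call to move; the robot and the scene stay as the last step left them, time stands still between calls to the robot, and variables do not carry over. Pictures are saved under pics/ and viewed, at most 10 in all, crops included, and the job is handed in when it is done.

Besides the shell and the picture viewer there is one more tool, called as a command line: name --argument value ..., lists and objects as JSON in quotes. carry_out: Moves the arm, as the interface text tells. Its arguments: {"type":"object","properties":{"targets":{"type":"array"},"squeeze":{"type":"number"}},"required":["targets"]}

```bash
mkdir -p pics; cat > h.py <<'E'
import numpy as np,cv2
from station import robot,eyes
def save(n,f): im=eyes.get_image(n); cv2.imwrite('pics/'+f,im); return im
def cam(n):
    c=eyes.camera_info(n); K=np.array(c['camera_matrix'],float);D=np.array(c['D'],float)
    if 'pose' in c: T=np.array(c['pose'],float)
    else:
        s=robot.state();E=np.eye(4);E[:3,:3]=s['orientation'];E[:3,3]=s['eef_pos'];T=E@np.array(c['mount'],float)
    return K,D,T
def ray(c,uv):
    K,D,T=c;p=cv2.undistortPoints(np.array([[uv]],float),K,D)[0,0]
    return T[:3,3],T[:3,:3]@np.array([p[0],-p[1],-1])
def onz(c,uv,z):
    o,d=ray(c,uv);return o+d*(z-o[2])/d[2]
def proj(c,P):
    K,D,T=c;P=np.atleast_2d(P);q=(P-T[:3,3])@T[:3,:3];q=q*[1,-1,-1]
    return cv2.projectPoints(q,np.zeros(3),np.zeros(3),K,D)[0][:,0]
E
python3 - <<'E'
from h import *
save('top','top1.png');save('scene','sc1.png')
for n in('top','scene'):
    c=cam(n);print(n,c[0][0,0],c[2].round(2).tolist())
print(robot.state())
E
```

```text
top 500.0380841374819 [[-0.01, 1.0, -0.05, 437.38], [-1.0, -0.01, 0.01, 6.12], [0.01, 0.05, 1.0, 1511.36], [0.0, 0.0, 0.0, 1.0]]
scene 489.8718069729787 [[-0.88, -0.36, 0.3, 890.53], [0.47, -0.7, 0.54, 717.51], [0.02, 0.62, 0.79, 1144.18], [0.0, 0.0, 0.0, 1.0]]
{'t': 0.1, 'q': array([-8.21214476e+01,  2.16567891e+01,  4.56941980e+00,  7.30161230e+01,
       -6.24793046e-04,  8.36813787e+01]), 'qd': array([ 0.02742949, -0.02221221,  0.18033328,  0.00122997,  0.05974746,
        0.01672853]), 'effort': array([ 7.39338975e-04, -4.64694393e+01,  2.70581621e+01,  1.19967168e-02,
       -8.01080682e-05, -4.19965929e-06]), 'eef_pos': array([ 140.96237648, -556.88990326,  249.45553895]), 'orientation': array([[ 9.69457471e-01,  2.45259342e-01, -2.58395442e-04],
       [ 2.45259406e-01, -9.69455841e-01,  1.78773615e-03],
       [ 1.87956022e-04, -1.79650808e-03, -9.99998369e-01]]), 'force': array([ 0.15957936,  0.15350123, -0.20958547]), 'torque': array([0.05584978, 0.02832197, 0.07363624]), 'grip_force': 0.0, 'opening': 85.57546968415222}
```

View pics/top1.png

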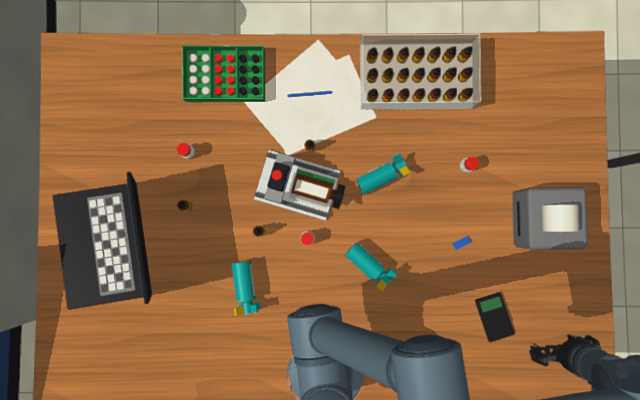

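View pics/sc1.png

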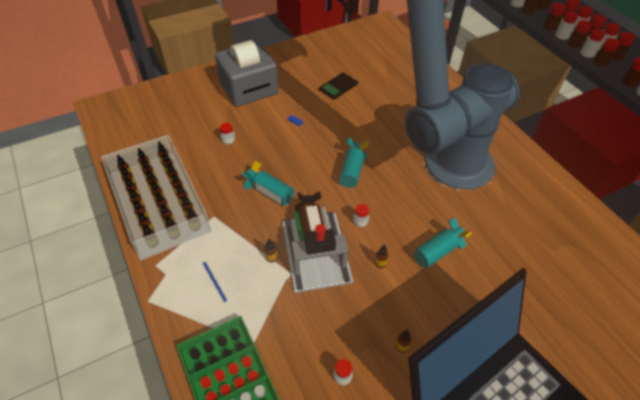

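The top view shows the jig at about (300,185), with its knob at (277,175) and the cap at (338,193). A turquoise decoy lies just right of the cap at (380,175). I'll zoom in on both views.

```bash
python3 - <<'E'
import cv2,numpy as np
a=cv2.imread('pics/top1.png')[130:250,240:400];b=cv2.imread('pics/sc1.png')[180:300,230:390]
a=cv2.resize(a,None,fx=5,fy=5,interpolation=cv2.INTER_CUBIC)
cv2.imwrite('pics/c1.png',a)
cv2.imwrite('pics/c2.png',cv2.resize(b,None,fx=5,fy=5,interpolation=cv2.INTER_CUBIC))
E
```

```text
(no output)
```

View pics/c1.png

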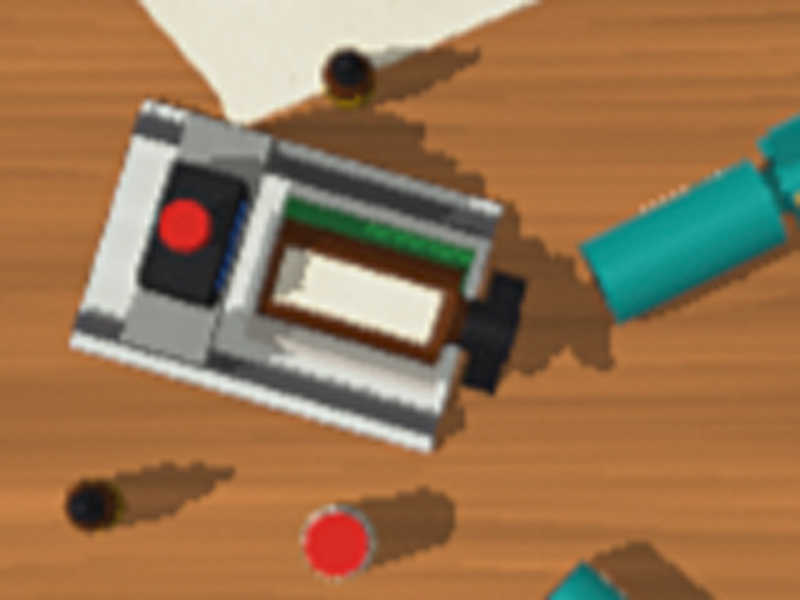

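View pics/c2.png

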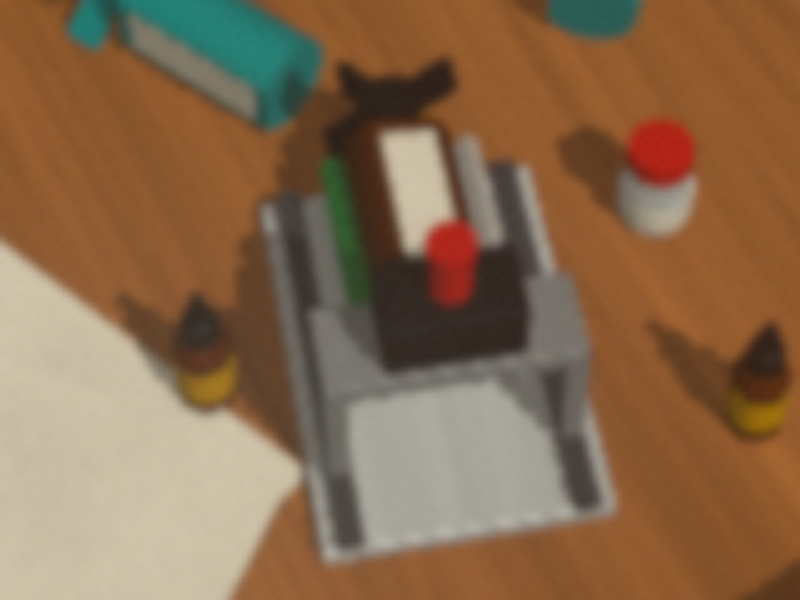

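```bash
python3 - <<'E'
from h import *
from scipy.optimize import least_squares
ct,cs=cam('top'),cam('scene')
T=lambda u,v:(240+u/5-.4,130+v/5-.4); S=lambda u,v:(230+u/5-.4,180+v/5-.4)
# params x,y,yaw,trav,theta(flat),y0 plate offset
def W(p,L):
    c,s=np.cos(p[2]),np.sin(p[2]);L=np.atleast_2d(L);return np.c_[p[0]+c*L[:,0]-s*L[:,1],p[1]+s*L[:,0]+c*L[:,1],L[:,2]]
def tip(p,a,y): a=np.radians(p[4]+a);return [44*np.sin(a),y,60+44*np.cos(a)]
def strip(p,l,y): a=np.radians(p[4]);return [24*np.sin(a)+l*np.cos(a),y,60+24*np.cos(a)-l*np.sin(a)]
def f(p):
    o=p[5];r=[]
    def add(c,L,uv,w=1): r.extend(w*(proj(c,W(p,L))[0]-uv))
    # crop: top-left is -x,-y ; yaw pi-> +x cradle toward robot (down)
    for L,uv in (([-77.5,o-112.5,12],T(147,100)),([-77.5,o+112.5,12],T(500,205)),([77.5,o+112.5,12],T(435,450)),([77.5,o-112.5,12],T(72,345))): add(ct,L,uv)
    for L,uv in (([-77.5,o-112.5,12],S(327,560)),([77.5,o-112.5,12],S(615,512)),([-77.5,o+112.5,12],S(265,207)),([77.5,o+112.5,12],S(527,168))): add(cs,L,uv)
    k=[0,-105+p[3],180]; add(ct,k,T(185,225));add(cs,k,S(452,235))
    add(ct,tip(p,-45,92),T(525,282));add(ct,tip(p,45,92),T(494,392))
    add(cs,tip(p,-45,81),S(342,70));add(cs,tip(p,45,81),S(445,68))
    l=p[6]
    sy=p[7]
    add(ct,strip(p,-l,sy),T(445,293));add(ct,strip(p,l,sy),T(432,345))
    add(cs,strip(p,-l,sy),S(378,132));add(cs,strip(p,l,sy),S(434,128))
    r.append((p[3]-6)/6)
    return np.array(r)
r=least_squares(f,[520,30,np.pi-.25,6,0,-40,16,45],x_scale=[1,1,.01,1,5,1,1,1])
print(r.x.round(2),np.degrees(r.x[2]),np.abs(r.fun).max());print(r.fun.reshape(-1)[:-1].reshape(-1,2).round(1))
p=r.x
for n,L in(('knob',[0,-105+p[3],160]),('cap',[0,81,60])):print(n,W(p,L))
print('dropper',onz(ct,T(350,70),80),'decoy',onz(ct,T(582,248),40),onz(ct,T(620,322),30))
E
```

```text
[540.86  38.83   2.85  10.56   8.04 -49.18  15.51  47.16] 163.26734247754425 1.7444451316465575
[[-1.1  0.2]
 [ 0.   0.2]
 [-1.5  0.7]
 [-0.9  0.5]
 [-1.  -0.5]
 [ 0.3 -1.1]
 [-1.5 -0.3]
 [-0.5 -0.6]
 [ 0.2  0.7]
 [-0.7  1. ]
 [ 0.6  1.7]
 [ 0.7  0.7]
 [-0.9  1.4]
 [ 0.5  0.6]
 [ 0.   0.2]
 [-0.4  0.2]
 [-0.7 -0. ]
 [-0.8  0.1]]
knob [[568.04953517 129.26952131 160.        ]]
cap [[517.54055076 -38.73771425  60.        ]]
dropper [668.78790455  44.01674309  80.        ] decoy [568.77507566 -91.330755    40.        ] [ 525.46210889 -114.14352167   30.        ]
```

The fit puts the jig at (541, 39) with yaw 163.3°, and the cap at (517.5, −38.7). The flat is about 8° off vertical, so the bottle needs about 143° of turn. I'll go to the cap's near side with tool x along cradle −x and tool y along cradle +y.

carry_out --targets '[{"claw": 1, "wz": 10.3}, {"claw": 1, "wz": 10.3}, {"claw": 1, "wz": 10.3}, {"claw": 1, "x": 11, "y": -50}, {"claw": 1, "x": 11, "y": -50}, {"claw": 1, "x": 11, "y": -50}, {"claw": 1, "x": 11, "y": -50}, {"claw": 1, "x": 11, "y": -50}]' --squeeze 30

```text
schema error: expected keys claw, x, y, z, wx, wy, wz
```

carry_out --targets '[{"claw": 1, "x": 11, "y": -50}, {"claw": 1, "x": 11, "y": -50}, {"claw": 1, "x": 11, "y": -50}, {"claw": 1, "x": 11, "y": -50}, {"claw": 1, "x": 11, "y": -50}, {"claw": 1, "x": 11, "y": -50}, {"claw": 1}]'

```text
schema error: expected keys claw, x, y, z, wx, wy, wz
```

```bash
cat >> h.py <<'E'
P0=[540.86,38.83,np.radians(163.267)]
def cr(w,p=P0):  # world->cradle
    c,s=np.cos(p[2]),np.sin(p[2]);d=np.array(w)-[p[0],p[1],0];return np.array([c*d[0]+s*d[1],-s*d[0]+c*d[1],d[2]])
def wo(l,p=P0):
    c,s=np.cos(p[2]),np.sin(p[2]);return np.array([p[0]+c*l[0]-s*l[1],p[1]+s*l[0]+c*l[1],l[2]])
def st():
    s=robot.state();R=s['orientation'];print('t',round(s['t'],2),'tcp cradle',cr(s['eef_pos']).round(1),'F',np.round(s['force'],1),'open',round(s['opening'],1),'toolx',np.degrees(np.arctan2(R[1,0],R[0,0])).round(2),'z',R[:,2].round(3))
E
python3 - <<'E'
from h import *
st();c=cam('wrist');save('wrist','w1.png')
print(proj(c,[wo([0,81,60]),wo([0,55,60]),wo([77.5,63,12])]))
E
```

```text
t 0.1 tcp cradle [211.4 685.6 249.5] F [ 0.2  0.2 -0.2] open 85.6 toolx 14.2 z [-0.     0.002 -1.   ]
[[   3.99369751 -182.38965818]
 [  20.56226543 -152.76486739]
 [ -61.77381437 -172.1586975 ]]
```

View pics/w1.png

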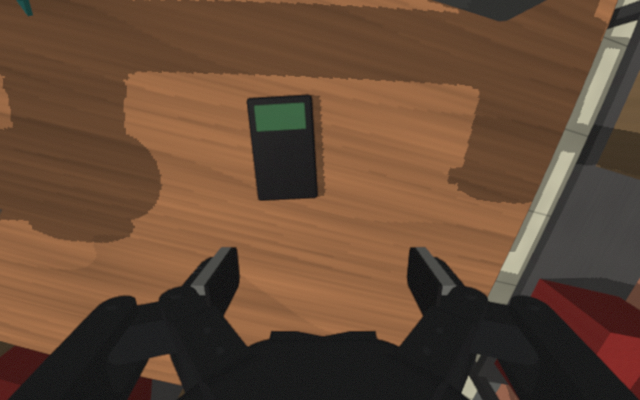

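The arm has not moved. The picture shows only the calculator, at (285,145). Every row needs all seven keys.

carry_out --targets '[{"claw": 1, "x": 0, "y": 0, "z": 0, "wx": 0, "wy": 0, "wz": 10.3}, {"claw": 1, "x": 0, "y": 0, "z": 0, "wx": 0, "wy": 0, "wz": 10.3}, {"claw": 1, "x": 0, "y": 0, "z": 0, "wx": 0, "wy": 0, "wz": 10.3}, {"claw": 1, "x": 11, "y": -50, "z": 0, "wx": 0, "wy": 0, "wz": 0}, {"claw": 1, "x": 11, "y": -50, "z": 0, "wx": 0, "wy": 0, "wz": 0}, {"claw": 1, "x": 11, "y": -50, "z": 0, "wx": 0, "wy": 0, "wz": 0}, {"claw": 1, "x": 11, "y": -50, "z": 0, "wx": 0, "wy": 0, "wz": 0}, {"claw": 1, "x": 11, "y": -50, "z": 0, "wx": 0, "wy": 0, "wz": 0}]' --squeeze 30

```text
t: 1.15
eef_pos: [266.0, -332.2, 250.1]
orientation: [[0.958, -0.288, 0.0], [-0.288, -0.958, 0.0], [0.0, -0.0, -1.0]]
force: [1.7, -1.1, 0.1]
opening: -0.3
grip_force: 0.0
```

carry_out --targets '[{"claw": 1, "x": 11, "y": -50, "z": 0, "wx": 0, "wy": 0, "wz": 0}, {"claw": 1, "x": 11, "y": -50, "z": 0, "wx": 0, "wy": 0, "wz": 0}, {"claw": 1, "x": 11, "y": -50, "z": 0, "wx": 0, "wy": 0, "wz": 0}, {"claw": 1, "x": 11, "y": -50, "z": 0, "wx": 0, "wy": 0, "wz": 0}, {"claw": 1, "x": 11, "y": -50, "z": 0, "wx": 0, "wy": 0, "wz": 0}, {"claw": 1, "x": 11, "y": -50, "z": 0, "wx": 0, "wy": 0, "wz": 0}, {"claw": 1, "x": 0, "y": 0, "z": 0, "wx": 0, "wy": 0, "wz": 0}]'

```text
t: 2.02
eef_pos: [415.8, -62.8, 250.1]
orientation: [[0.96, -0.281, -0.0], [-0.281, -0.96, 0.0], [-0.0, -0.0, -1.0]]
force: [0.2, 0.2, -1.1]
opening: 0.1
grip_force: 0.0
```

```bash
python3 - <<'E'
from h import *
st();c=cam('wrist');save('wrist','w2.png')
print(proj(c,[wo([0,81,60]),wo([0,55,60]),wo([77.5,63,12]),wo([-77.5,63,12])]))
E
```

```text
t 2.02 tcp cradle [ 90.5 133.4 250.1] F [ 0.2  0.2 -1.1] open 0.1 toolx -16.35 z [-0.  0. -1.]
[[272.73783436  98.23359172]
 [247.91963192  98.22509575]
 [267.37226361 164.73546053]
 [261.80208803  30.10401406]]
```

View pics/w2.png

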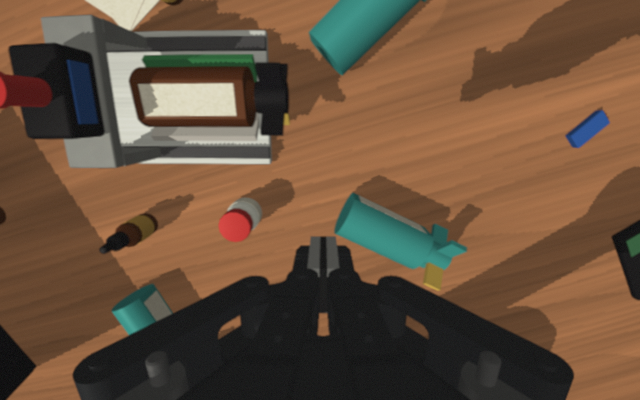

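The wings lie across the cap between (270,65) and (270,133), with yellow low on the near side at (286,118). This agrees with the fit. Now I'll do the first stroke.

carry_out --targets '[{"claw": 1, "x": 8, "y": -24, "z": 0, "wx": 0, "wy": 0, "wz": 0}, {"claw": 1, "x": 7, "y": -23.5, "z": 20, "wx": 0, "wy": 0, "wz": 0}, {"claw": 1, "x": 0, "y": 0, "z": 50, "wx": 0, "wy": 0, "wz": 0}, {"claw": 1, "x": 0, "y": 0, "z": 50, "wx": 0, "wy": 0, "wz": 0}, {"claw": 1, "x": 0, "y": 0, "z": 31, "wx": 0, "wy": 0, "wz": 0}, {"claw": 1, "x": 10, "y": 0, "z": 0, "wx": 0, "wy": 0, "wz": 0}, {"claw": 1, "x": 10, "y": 0, "z": 0, "wx": 0, "wy": 0, "wz": 0}, {"claw": 1, "x": 8, "y": 0, "z": 0, "wx": 0, "wy": 0, "wz": 0}]'

```text
t: 3.08
eef_pos: [466.7, -54.0, 101.3]
orientation: [[0.966, -0.259, 0.009], [-0.259, -0.966, 0.019], [0.004, -0.02, -1.0]]
force: [0.1, 0.6, 1.4]
opening: -0.2
grip_force: 0.0
```

carry_out --targets '[{"claw": 1, "x": 8, "y": 0, "z": 0, "wx": 0, "wy": 0, "wz": 0}, {"claw": 1, "x": 8, "y": 0, "z": 0, "wx": 0, "wy": 0, "wz": 0}, {"claw": 1, "x": 8, "y": 0, "z": 0, "wx": 0, "wy": 0, "wz": 0}, {"claw": 1, "x": 8, "y": 0, "z": 0, "wx": 0, "wy": 0, "wz": 0}, {"claw": 1, "x": 8, "y": 0, "z": 0, "wx": 0, "wy": 0, "wz": 0}, {"claw": 1, "x": 8, "y": 0, "z": 0, "wx": 0, "wy": 0, "wz": 0}, {"claw": 1, "x": 5, "y": 0, "z": 0, "wx": 0, "wy": 0, "wz": 0}, {"claw": 1, "x": 0, "y": 0, "z": 0, "wx": 0, "wy": 0, "wz": 0}]'

```text
t: 4.08
eef_pos: [515.3, -66.8, 99.4]
orientation: [[0.966, -0.259, 0.005], [-0.259, -0.966, 0.02], [-0.0, -0.02, -1.0]]
force: [-0.3, -0.8, -0.0]
opening: -0.2
grip_force: 0.0
```

```bash
python3 - <<'E'
from h import *
st();w=save('wrist','w3.png');s=eyes.get_image('scene')[180:280,250:370]
s=cv2.resize(s,(480,400),interpolation=cv2.INTER_CUBIC)
w=cv2.resize(w,(320,200));o=np.zeros((400,800,3),np.uint8);o[:,:480]=s;o[:200,480:]=w;cv2.imwrite('pics/m3.png',o)
E
```

```text
t 4.08 tcp cradle [ -5.9 108.5  99.4] F [-0.3 -0.8 -0. ] open -0.2 toolx -14.99 z [ 0.005  0.02  -1.   ]
```

View pics/m3.png

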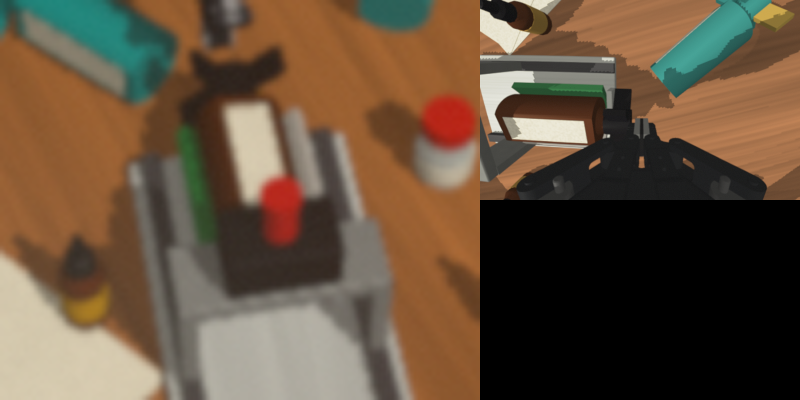

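No contact: the finger ran past the cap at y=108, because the fast rows fell short. I'll go back and correct.

```bash
cat >> h.py <<'E'
from scipy.spatial.transform import Rotation as Ro
def to(l,p=P0):
    s=robot.state();R=np.array(s['orientation']);a=p[2]-np.pi
    G=np.c_[[np.cos(a),np.sin(a),0],[np.sin(a),-np.cos(a),0],[0,0,-1]]
    print('delta xyz',(R.T@(wo(l,p)-s['eef_pos'])).round(1),'rot',Ro.from_matrix(R.T@G).as_rotvec(degrees=True).round(2))
E
python3 - <<'E'
from h import *
to([75,86,99])
E
```

```text
delta xyz [-79.6 -24.9   0.9] rot [-1.16  0.05  1.75]
```

carry_out --targets '[{"claw": 1, "x": -27, "y": 0, "z": 0, "wx": -0.6, "wy": 0, "wz": 0.9}, {"claw": 1, "x": -27, "y": 0, "z": 0, "wx": -0.56, "wy": 0.05, "wz": 0.85}, {"claw": 1, "x": -26, "y": 0, "z": 0, "wx": 0, "wy": 0, "wz": 0}, {"claw": 1, "x": 0, "y": -11, "z": 0, "wx": 0, "wy": 0, "wz": 0}, {"claw": 1, "x": 0, "y": -10, "z": 0, "wx": 0, "wy": 0, "wz": 0}, {"claw": 1, "x": 0, "y": 0, "z": 0, "wx": 0, "wy": 0, "wz": 0}]'

```text
t: 4.92
eef_pos: [438.9, -47.3, 100.0]
orientation: [[0.966, -0.26, 0.007], [-0.26, -0.966, 0.017], [0.002, -0.019, -1.0]]
force: [0.4, -0.4, 0.8]
opening: -0.5
grip_force: 0.0
```

```bash
python3 - <<'E'
from h import *
st();to([75,86,99])
E
```

```text
t 4.92 tcp cradle [ 72.9 111.8 100. ] F [ 0.4 -0.4  0.8] open -0.5 toolx -15.05 z [ 0.007  0.017 -1.   ]
delta xyz [ -1.3 -25.8   1.5] rot [-1.07 -0.09  1.68]
```

```bash
python3 - <<'E'
from h import *
s=robot.state();print(s['q'].round(1),s['torque'])
E
```

```text
[-15.1  12.7 -31.5  45.6   1.1 179.9] [ 0.03428928 -0.0603784   0.02162347]
```

Joint 6 is at its limit (180°), so I'll turn the tool half a turn the other way. Tool x then points along cradle +x and tool y along cradle −y.

carry_out --targets '[{"claw": 1, "x": 0, "y": 0, "z": -10, "wx": 0, "wy": 0, "wz": -10.6}, {"claw": 1, "x": 0, "y": 0, "z": 0, "wx": 0, "wy": 0, "wz": -10.6}, {"claw": 1, "x": 0, "y": 0, "z": 0, "wx": 0, "wy": 0, "wz": -10.6}, {"claw": 1, "x": 0, "y": 0, "z": 0, "wx": 0, "wy": 0, "wz": -10.6}, {"claw": 1, "x": 0, "y": 0, "z": 0, "wx": 0, "wy": 0, "wz": -10.6}, {"claw": 1, "x": 0, "y": 0, "z": 0, "wx": 0, "wy": 0, "wz": -10.6}, {"claw": 1, "x": 0, "y": 0, "z": 0, "wx": 0, "wy": 0, "wz": -10.6}, {"claw": 1, "x": 0, "y": 0, "z": 0, "wx": 0, "wy": 0, "wz": -10.6}]'

```text
t: 5.92
eef_pos: [438.4, -47.6, 109.8]
orientation: [[0.341, 0.94, 0.006], [0.94, -0.341, 0.018], [0.018, -0.001, -1.0]]
force: [0.2, -0.6, 0.6]
opening: 0.0
grip_force: 0.0
```

carry_out --targets '[{"claw": 1, "x": 0, "y": 0, "z": 0, "wx": 0, "wy": 0, "wz": -10.6}, {"claw": 1, "x": 0, "y": 0, "z": 0, "wx": 0, "wy": 0, "wz": -10.6}, {"claw": 1, "x": 0, "y": 0, "z": 0, "wx": 0, "wy": 0, "wz": -10.6}, {"claw": 1, "x": 0, "y": 0, "z": 0, "wx": 0, "wy": 0, "wz": -10.6}, {"claw": 1, "x": 0, "y": 0, "z": 0, "wx": 0, "wy": 0, "wz": -10.6}, {"claw": 1, "x": 0, "y": 0, "z": 0, "wx": 0, "wy": 0, "wz": -10.6}, {"claw": 1, "x": 0, "y": 0, "z": 0, "wx": 0, "wy": 0, "wz": -10.6}, {"claw": 1, "x": 0, "y": 0, "z": 0, "wx": 0, "wy": 0, "wz": -8.7}]'

```text
t: 6.92
eef_pos: [438.4, -47.6, 109.8]
orientation: [[-0.89, 0.455, 0.006], [0.455, 0.89, 0.018], [0.003, 0.018, -1.0]]
force: [0.5, -0.3, -1.2]
opening: -0.0
grip_force: 0.0
```

```bash
sed -i 's/a=p\[2\]-np.pi/a=p[2]/' h.py; python3 - <<'E'
from h import *
st();to([75,86,99]);print(robot.state()['q'].round(1))
E
```

```text
t 6.92 tcp cradle [ 73.3 112.3 109.8] F [ 0.5 -0.3 -1.2] open -0.0 toolx 152.92 z [ 0.006  0.018 -1.   ]
delta xyz [ 6.4 25.3 11.3] rot [  1.06  -0.07 -10.35]
[-15.2  12.1 -30.7  47.2   1.1  11.9]
```

carry_out --targets '[{"claw": 1, "x": 0, "y": 0, "z": 0, "wx": 1.06, "wy": 0, "wz": -10.35}, {"claw": 1, "x": 1, "y": 13, "z": 5, "wx": 0, "wy": 0, "wz": 0}, {"claw": 1, "x": 1, "y": 13, "z": 5, "wx": 0, "wy": 0, "wz": 0}, {"claw": 1, "x": 0, "y": 0, "z": 0, "wx": 0, "wy": 0, "wz": 0}]'

```text
t: 7.42
eef_pos: [442.8, -20.7, 99.1]
orientation: [[-0.956, 0.292, -0.003], [0.292, 0.956, 0.001], [0.003, 0.0, -1.0]]
force: [-0.6, -0.1, 0.6]
opening: -0.2
grip_force: 0.0
```

```bash
python3 - <<'E'
from h import *
st();to([75,86,99]);print(robot.state()['q'].round(1))
E
```

```text
t 7.42 tcp cradle [76.8 85.2 99.1] F [-0.6 -0.1  0.6] open -0.2 toolx 163.01 z [-0.003  0.001 -1.   ]
delta xyz [-1.8 -0.8  0.1] rot [ 0.01 -0.19 -0.26]
[-10.9  13.3 -30.9  46.    0.    6.1]
```

carry_out --targets '[{"claw": 1, "x": -12, "y": 0, "z": 0, "wx": 0, "wy": 0, "wz": 0}, {"claw": 1, "x": -10, "y": 0, "z": 0, "wx": 0, "wy": 0, "wz": 0}, {"claw": 1, "x": -8, "y": 0, "z": 0, "wx": 0, "wy": 0, "wz": 0}, {"claw": 1, "x": -7, "y": 0, "z": 0, "wx": 0, "wy": 0, "wz": 0}, {"claw": 1, "x": -7, "y": 0, "z": 0, "wx": 0, "wy": 0, "wz": 0}, {"claw": 1, "x": -7, "y": 0, "z": 0, "wx": 0, "wy": 0, "wz": 0}]'

```text
t: 8.18
eef_pos: [486.5, -37.5, 98.4]
orientation: [[-0.956, 0.294, -0.013], [0.294, 0.956, -0.001], [0.012, -0.005, -1.0]]
force: [-8.1, -1.3, 4.7]
opening: -0.1
grip_force: 4.0
```

carry_out --targets '[{"claw": 1, "x": -7, "y": 0, "z": 0, "wx": 0, "wy": 0, "wz": 0}, {"claw": 1, "x": -6, "y": 0, "z": 0, "wx": 0, "wy": 0, "wz": 0}, {"claw": 1, "x": -6, "y": 0, "z": 0, "wx": 0, "wy": 0, "wz": 0}, {"claw": 1, "x": -6, "y": 0, "z": 0, "wx": 0, "wy": 0, "wz": 0}, {"claw": 1, "x": -4, "y": 0, "z": 0, "wx": 0, "wy": 0, "wz": 0}, {"claw": 1, "x": -3, "y": 0, "z": 0, "wx": 0, "wy": 0, "wz": 0}, {"claw": 1, "x": 0, "y": 0, "z": 0, "wx": 0, "wy": 0, "wz": 0}]'

```text
t: 9.05
eef_pos: [522.3, -47.5, 100.3]
orientation: [[-0.956, 0.294, -0.003], [0.294, 0.956, -0.002], [0.002, -0.003, -1.0]]
force: [-6.4, -3.6, 7.6]
opening: 0.2
grip_force: 1.5
```

```bash
cat >> h.py <<'E'
def mont(f):
    st();w=save('wrist','w_'+f);s=save('scene','s_'+f)[180:280,250:370];t=save('top','t_'+f)[150:217,270:377]
    o=np.zeros((400,800,3),np.uint8);o[:,:480]=cv2.resize(s,(480,400),interpolation=cv2.INTER_CUBIC)
    o[:200,480:]=cv2.resize(w,(320,200));o[200:,480:]=cv2.resize(t,(320,200));cv2.imwrite('pics/'+f,o)
E
python3 - <<'E'
from h import *
mont('m4.png')
E
```

```text
t 9.05 tcp cradle [ -7.1  88.1 100.3] F [-6.4 -3.6  7.6] open 0.2 toolx 162.92 z [-0.003 -0.002 -1.   ]
```

View pics/m4.png

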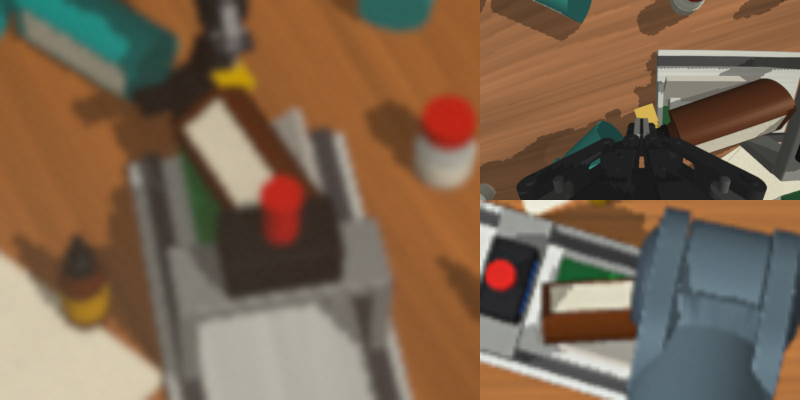

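The bottle turned, with the yellow wing now up on the near side at (233,75). But the cap end is pushed askew up the green wall. I'll back off and lift to let it settle.

carry_out --targets '[{"claw": 1, "x": 2, "y": 0, "z": -3, "wx": 0, "wy": 0, "wz": 0}, {"claw": 1, "x": 2, "y": 0, "z": -5, "wx": 0, "wy": 0, "wz": 0}, {"claw": 1, "x": 0, "y": 0, "z": -15, "wx": 0, "wy": 0, "wz": 0}, {"claw": 1, "x": 0, "y": 0, "z": -30, "wx": 0, "wy": 0, "wz": 0}, {"claw": 1, "x": 50, "y": 0, "z": -20, "wx": 0, "wy": 0, "wz": 0}, {"claw": 1, "x": 50, "y": -20, "z": -20, "wx": 0, "wy": 0, "wz": 0}, {"claw": 1, "x": 0, "y": 0, "z": 0, "wx": 0, "wy": 0, "wz": 0}]'

```text
t: 10.07
eef_pos: [415.7, -34.8, 195.1]
orientation: [[-0.956, 0.293, 0.001], [0.293, 0.956, -0.0], [-0.001, 0.0, -1.0]]
force: [0.9, 0.3, 0.4]
opening: -0.2
grip_force: 0.0
```

```bash
python3 - <<'E'
from h import *
mont('m5.png')
E
```

```text
t 10.07 tcp cradle [ 98.7 106.5 195.1] F [0.9 0.3 0.4] open -0.2 toolx 162.94 z [ 0.001 -0.    -1.   ]
```

View pics/m5.png

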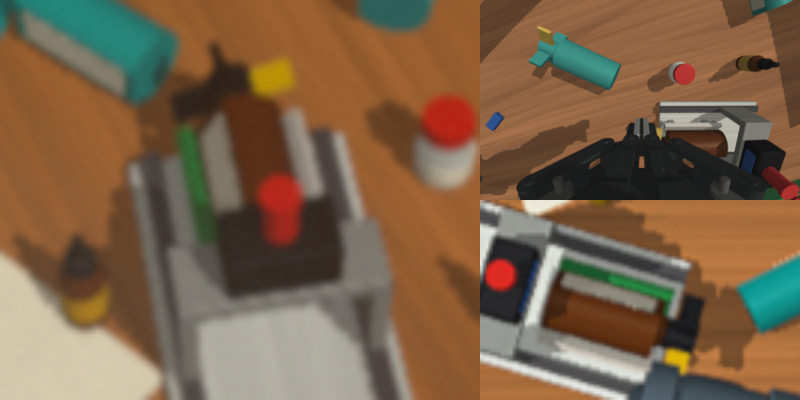

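The bottle has settled straight in the V. The flat now faces up toward the green side, and the yellow wing is out on the near side at (272,77). I'll measure the angle from the yellow blobs.

```bash
cat >> h.py <<'E'
def yel(im,c,dump=False):
    u,v=proj(c,wo([0,81,75]))[0].astype(int);x0,y0=u-22,v-22;r=im[y0:v+22,x0:u+22]
    h=cv2.cvtColor(r,cv2.COLOR_BGR2HSV);m=cv2.inRange(h,(20,130,90),(34,255,255))
    n,l,s,ce=cv2.connectedComponentsWithStats(m)
    return [(s[i,4],(ce[i]+[x0,y0]).round(1)) for i in range(1,n) if s[i,4]>3]
def angle(tag):
    from scipy.optimize import least_squares
    cs,ct=cam('scene'),cam('top')
    for n,c in(('scene',cs),('top',ct)):
        im=save(n,tag+n+'.png');b=yel(im,c);print(n,b)
        if not b: continue
        uv=max(b,key=lambda q:q[0])[1]
        A=np.arange(-100,130,1.);best=[]
        for z,x in((60,0),(56,-4)):
            P=proj(c,[wo([x+33*np.sin(np.radians(a)),81,z+33*np.cos(np.radians(a))]) for a in A]);d=np.hypot(*(P-uv).T);i=d.argmin();best.append((A[i],d[i].round(2)))
        print('  yellow angle unbedded/bedded',best)
E
python3 - <<'E'
from h import *
angle('a1');print()
# same from earlier stored pictures not needed; black wing in scene at approx crop (217,50)
c=cam('scene');A=np.arange(-60,60,1.);P=proj(c,[wo([44*np.sin(np.radians(a)),81,60+44*np.cos(np.radians(a))]) for a in A]);d=np.hypot(*(P-[250+217/4,180+47/4]).T);print(A[d.argmin()],d.min())
st()
E
```

```text
scene [(np.int32(78), array([317.3, 199.1]))]
  yellow angle unbedded/bedded [(np.float64(83.0), np.float64(0.95)), (np.float64(78.0), np.float64(0.71))]
top [(np.int32(44), array([335.6, 202.6]))]
  yellow angle unbedded/bedded [(np.float64(40.0), np.float64(1.15)), (np.float64(49.0), np.float64(1.12))]

-8.0 0.31259374196998974
t 10.32 tcp cradle [ 95.7 106.  192.8] F [ 0.2 -0.6 -0.2] open 0.2 toolx 162.97 z [-0.001  0.001 -1.   ]
```

The yellow wing is at about +81°, so the black leading wing is at about −8°. This time I'll guide the fingertip's lower edge along an arc at about 38 mm radius. That gives a long lever with the push turning downward, so the bottle stays seated.

carry_out --targets '[{"claw": 1, "x": -25, "y": 5, "z": 0, "wx": 0, "wy": 0, "wz": 0}, {"claw": 1, "x": -25, "y": 5, "z": 10, "wx": 0, "wy": 0, "wz": 0}, {"claw": 1, "x": -24, "y": 4, "z": 20, "wx": 0, "wy": 0, "wz": 0}, {"claw": 1, "x": 0, "y": 0, "z": 27, "wx": 0, "wy": 0, "wz": 0}, {"claw": 1, "x": 0, "y": 0, "z": 10, "wx": 0, "wy": 0, "wz": 0}, {"claw": 1, "x": 0, "y": 0, "z": 0, "wx": 0, "wy": 0, "wz": 0}]'

```text
t: 11.08
eef_pos: [491.5, -42.9, 124.8]
orientation: [[-0.956, 0.293, -0.004], [0.293, 0.956, 0.001], [0.004, -0.0, -1.0]]
force: [-0.6, 0.7, 0.3]
opening: -0.1
grip_force: 0.0
```

```bash
python3 - <<'E'
from h import *
st();to([9,92,117]);print(robot.state()['q'].round(0))
E
```

```text
t 11.07 tcp cradle [ 23.7  92.5 124.8] F [-0.6  0.7  0.3] open -0.1 toolx 162.97 z [-0.004  0.001 -1.   ]
delta xyz [-14.7   0.6   7.7] rot [-0.   -0.25 -0.29]
[-12.  17. -21.  52.   0.   5.]
```

carry_out --targets '[{"claw": 1, "x": -7, "y": 0, "z": 8, "wx": 0, "wy": 0, "wz": 0}, {"claw": 1, "x": -8, "y": 0, "z": 0, "wx": 0, "wy": 0, "wz": 0}, {"claw": 1, "x": -4, "y": 0, "z": 0.5, "wx": 0, "wy": 0, "wz": 0}, {"claw": 1, "x": -4, "y": 0, "z": 1, "wx": 0, "wy": 0, "wz": 0}, {"claw": 1, "x": -4, "y": 0, "z": 1.2, "wx": 0, "wy": 0, "wz": 0}, {"claw": 1, "x": -3.5, "y": 0, "z": 1.7, "wx": 0, "wy": 0, "wz": 0}, {"claw": 1, "x": -3.4, "y": 0, "z": 2, "wx": 0, "wy": 0, "wz": 0}, {"claw": 1, "x": -3.2, "y": 0, "z": 2.4, "wx": 0, "wy": 0, "wz": 0}]'

```text
t: 12.08
eef_pos: [527.7, -54.1, 108.6]
orientation: [[-0.956, 0.293, -0.002], [0.293, 0.956, 0.001], [0.002, 0.0, -1.0]]
force: [-0.3, 0.4, 0.8]
opening: -0.1
grip_force: 0.2
```

```bash
python3 - <<'E'
from h import *
st();angle('a2');to([-18.8,92,102.7])
E
```

```text
t 12.07 tcp cradle [-14.2  92.7 108.6] F [-0.3  0.4  0.8] open -0.1 toolx 162.97 z [-0.002  0.001 -1.   ]
scene [(np.int32(74), array([315.3, 197. ]))]
  yellow angle unbedded/bedded [(np.float64(54.0), np.float64(1.46)), (np.float64(57.0), np.float64(0.3))]
top []
delta xyz [-4.7  0.8  5.7] rot [ 0.01 -0.12 -0.31]
```

It's turning with low force; yellow is now at about 54°. I'll continue the arc.

carry_out --targets '[{"claw": 1, "x": -2.5, "y": 0, "z": 2.8, "wx": 0, "wy": 0, "wz": 0}, {"claw": 1, "x": -2.3, "y": 0, "z": 2.9, "wx": 0, "wy": 0, "wz": 0}, {"claw": 1, "x": -2, "y": 0, "z": 2.7, "wx": 0, "wy": 0, "wz": 0}, {"claw": 1, "x": -1.7, "y": 0, "z": 2.8, "wx": 0, "wy": 0, "wz": 0}, {"claw": 1, "x": -1.2, "y": 0, "z": 2.4, "wx": 0, "wy": 0, "wz": 0}, {"claw": 1, "x": -1, "y": 0, "z": 2.4, "wx": 0, "wy": 0, "wz": 0}, {"claw": 1, "x": 0, "y": 0, "z": 0, "wx": 0, "wy": 0, "wz": 0}]'

```text
t: 13.05
eef_pos: [537.6, -57.1, 92.5]
orientation: [[-0.956, 0.293, -0.002], [0.293, 0.956, 0.001], [0.002, 0.0, -1.0]]
force: [0.5, -0.2, -0.2]
opening: -0.3
grip_force: 0.0
```

```bash
python3 - <<'E'
from h import *
st();angle('a3');to([-27.9,92,88.9])
E
```

```text
t 13.05 tcp cradle [-24.5  92.8  92.5] F [ 0.5 -0.2 -0.2] open -0.3 toolx 162.96 z [-0.002  0.001 -1.   ]
scene [(np.int32(37), array([306.3, 198.2]))]
  yellow angle unbedded/bedded [(np.float64(-5.0), np.float64(3.95)), (np.float64(4.0), np.float64(3.06))]
top []
delta xyz [-3.4  0.8  3.8] rot [ 0.01 -0.12 -0.3 ]
```

carry_out --targets '[{"claw": 1, "x": -2, "y": 0, "z": -5, "wx": 0, "wy": 0, "wz": 0}, {"claw": 1, "x": 0, "y": 0, "z": -15, "wx": 0, "wy": 0, "wz": 0}, {"claw": 1, "x": 0, "y": 0, "z": -40, "wx": 0, "wy": 0, "wz": 0}, {"claw": 1, "x": 0, "y": 0, "z": -50, "wx": 0, "wy": 0, "wz": 0}, {"claw": 1, "x": 20, "y": -40, "z": -20, "wx": 0, "wy": 0, "wz": 0}, {"claw": 1, "x": 40, "y": -40, "z": 0, "wx": 0, "wy": 0, "wz": 0}, {"claw": 1, "x": 50, "y": 0, "z": 0, "wx": 0, "wy": 0, "wz": 0}, {"claw": 1, "x": 0, "y": 0, "z": 0, "wx": 0, "wy": 0, "wz": 0}]'

```text
t: 14.15
eef_pos: [407.2, -100.9, 223.3]
orientation: [[-0.956, 0.294, -0.004], [0.294, 0.956, 0.002], [0.005, 0.0, -1.0]]
force: [-0.2, -0.9, 0.5]
opening: -0.0
grip_force: 0.0
```

```bash
python3 - <<'E'
from h import *
st();angle('a4')
w=save('wrist','w4.png');c=cam('wrist')
# composite for the final view
s=cv2.imread('pics/a4scene.png')[180:250,265:349];t=cv2.imread('pics/a4top.png')[150:217,270:350]
o=np.zeros((600,800,3),np.uint8);o[:350,:400]=cv2.resize(s,(400,350),interpolation=cv2.INTER_CUBIC);o[:350,400:]=cv2.resize(t,(400,350),interpolation=cv2.INTER_CUBIC);o[350:,:400]=cv2.resize(w,(400,250))
cv2.imwrite('pics/m6.png',o)
print(proj(c,[wo([0,81,60])]))
for n in('scene','top'):
    cc=cam(n);print(n,'bedded yellow tip/root',proj(cc,[wo([-4,81,100]),wo([-4,81,74])]).round(1).tolist())
    im=cv2.imread('pics/a4%s.png'%n);u,v=proj(cc,wo([-4,81,85]))[0].astype(int)
    h=cv2.cvtColor(im[v-20:v+20,u-20:u+20],cv2.COLOR_BGR2HSV);m=cv2.inRange(h,(18,120,70),(36,255,255));print(cv2.boundingRect(m),u-20,v-20)
    # white strip pixels inside the body outline
    q=proj(cc,[wo(l) for l in([-22,50,78],[22,50,78],[22,-25,78],[-22,-25,78])]).astype(np.int32)
    M=np.zeros(im.shape[:2],np.uint8);cv2.fillPoly(M,[q],255);hh=cv2.cvtColor(im,cv2.COLOR_BGR2HSV)
    print('white frac',(cv2.inRange(hh,(0,0,140),(180,70,255))&M>0).sum()/(M>0).sum())
E
```

```text
t 14.15 tcp cradle [ 87.8 172.3 223.3] F [-0.2 -0.9  0.5] open -0.0 toolx 162.9 z [-0.004  0.002 -1.   ]
scene [(np.int32(41), array([306.2, 197.6]))]
  yellow angle unbedded/bedded [(np.float64(-5.0), np.float64(3.34)), (np.float64(4.0), np.float64(2.46))]
top [(np.int32(31), array([338.5, 193.8]))]
  yellow angle unbedded/bedded [(np.float64(-8.0), np.float64(0.88)), (np.float64(-2.0), np.float64(0.86))]
[[405.17091689 259.35857173]]
scene bedded yellow tip/root [[305.2, 192.7], [305.3, 198.6]]
(8, 14, 16, 26) 285 176
white frac 0.0
top bedded yellow tip/root [[339.4, 194.1], [339.1, 194.7]]
(15, 17, 9, 6) 319 174
white frac 0.0
```

All measurements agree with a bedded bottle: yellow points straight up at x≈−4, and no white strip is showing. Next is the carriage; I'll go behind its knob.

carry_out --targets '[{"claw": 1, "x": -11, "y": 39, "z": -7, "wx": 0, "wy": 0, "wz": 0}, {"claw": 1, "x": -11, "y": 39, "z": 0, "wx": 0, "wy": 0, "wz": 0}, {"claw": 1, "x": -11, "y": 39, "z": 0, "wx": 0, "wy": 0, "wz": 0}, {"claw": 1, "x": -11, "y": 39, "z": 0, "wx": 0, "wy": 0, "wz": 0}, {"claw": 1, "x": -11, "y": 39, "z": 0, "wx": 0, "wy": 0, "wz": 0}, {"claw": 1, "x": -11, "y": 39, "z": 0, "wx": 0, "wy": 0, "wz": 0}, {"claw": 1, "x": -11, "y": 39, "z": 0, "wx": 0, "wy": 0, "wz": 0}, {"claw": 1, "x": -11, "y": 41, "z": 0, "wx": 0, "wy": 0, "wz": 0}]'

```text
t: 15.3
eef_pos: [589.6, 174.3, 229.9]
orientation: [[-0.956, 0.292, -0.0], [0.292, 0.956, 0.001], [0.0, 0.001, -1.0]]
force: [0.7, -0.0, 1.0]
opening: 0.0
grip_force: 0.0
```

```bash
cat >> h.py <<'E'
def knob(tag):
    for n in('top','scene'):
        c=cam(n);im=save(n,tag+n+'.png');h=cv2.cvtColor(im,cv2.COLOR_BGR2HSV)
        m=cv2.inRange(h,(0,150,110),(6,255,255))|cv2.inRange(h,(174,150,110),(180,255,255))
        k,l,s,ce=cv2.connectedComponentsWithStats(m);z=178 if n=='top' else 161
        for i in range(1,k):
            q=cr(onz(c,ce[i],z))
            if s[i,4]>15 and abs(q[0])<40 and -140<q[1]<40: print(n,s[i,4],q.round(1))
E
python3 - <<'E'
from h import *
st();to([0,-138,169]);knob('k1')
E
```

```text
t 15.3 tcp cradle [  -7.7 -143.7  229.9] F [ 0.7 -0.   1. ] open 0.0 toolx 163.0 z [-0.     0.001 -1.   ]
delta xyz [ 7.7 -5.8 60.9] rot [ 0.05 -0.02 -0.26]
top 69 [  0.4 -94.2 178. ]
```

carry_out --targets '[{"claw": 1, "x": 8, "y": 0, "z": 20, "wx": 0, "wy": 0, "wz": 0}, {"claw": 1, "x": 0, "y": 0, "z": 30, "wx": 0, "wy": 0, "wz": 0}, {"claw": 1, "x": 0, "y": 0, "z": 11, "wx": 0, "wy": 0, "wz": 0}, {"claw": 1, "x": 0, "y": -9, "z": 0, "wx": 0, "wy": 0, "wz": 0}, {"claw": 1, "x": 0, "y": -9, "z": 0, "wx": 0, "wy": 0, "wz": 0}, {"claw": 1, "x": 0, "y": -8, "z": 0, "wx": 0, "wy": 0, "wz": 0}, {"claw": 1, "x": 0, "y": -8, "z": 0, "wx": 0, "wy": 0, "wz": 0}, {"claw": 1, "x": 0, "y": 0, "z": 0, "wx": 0, "wy": 0, "wz": 0}]'

```text
t: 16.4
eef_pos: [569.6, 141.3, 169.3]
orientation: [[-0.956, 0.294, -0.001], [0.294, 0.956, 0.0], [0.001, -0.0, -1.0]]
force: [-0.1, -0.2, -0.3]
opening: -0.3
grip_force: 0.0
```

```bash
python3 - <<'E'
from h import *
st();knob('k2');angle('a5')
E
```

```text
t 16.4 tcp cradle [   2.  -106.4  169.3] F [-0.1 -0.2 -0.3] open -0.3 toolx 162.91 z [-0.001  0.    -1.   ]
scene [(np.int32(9), array([305.4, 192.8]))]
  yellow angle unbedded/bedded [(np.float64(-5.0), np.float64(1.53)), (np.float64(2.0), np.float64(2.41))]
top [(np.int32(32), array([338.5, 193.7]))]
  yellow angle unbedded/bedded [(np.float64(-9.0), np.float64(0.91)), (np.float64(-2.0), np.float64(0.89))]
```

carry_out --targets '[{"claw": 1, "x": 0, "y": -8, "z": 0, "wx": 0, "wy": 0, "wz": 0}, {"claw": 1, "x": 0, "y": -8, "z": 0, "wx": 0, "wy": 0, "wz": 0}, {"claw": 1, "x": 0, "y": -8, "z": 0, "wx": 0, "wy": 0, "wz": 0}, {"claw": 1, "x": 0, "y": -8, "z": 0, "wx": 0, "wy": 0, "wz": 0}]'

```text
t: 17.1
eef_pos: [560.0, 111.1, 168.7]
orientation: [[-0.956, 0.293, -0.002], [0.293, 0.956, 0.001], [0.002, 0.0, -1.0]]
force: [0.5, 2.3, -2.1]
opening: -0.1
grip_force: 0.9
```

carry_out --targets '[{"claw": 1, "x": 0, "y": -8, "z": 0, "wx": 0, "wy": 0, "wz": 0}, {"claw": 1, "x": 0, "y": -7, "z": 0, "wx": 0, "wy": 0, "wz": 0}, {"claw": 1, "x": 0, "y": -6, "z": 0, "wx": 0, "wy": 0, "wz": 0}, {"claw": 1, "x": 0, "y": -4, "z": 0, "wx": 0, "wy": 0, "wz": 0}, {"claw": 1, "x": 0, "y": 0, "z": 0, "wx": 0, "wy": 0, "wz": 0}]'

```text
t: 17.73
eef_pos: [552.9, 87.2, 168.9]
orientation: [[-0.956, 0.293, -0.002], [0.293, 0.956, -0.0], [0.002, -0.001, -1.0]]
force: [-0.3, -0.3, 0.7]
opening: 0.2
grip_force: 0.0
```

```bash
python3 - <<'E'
from h import *
st();knob('k3');angle('a6')
E
```

```text
t 17.73 tcp cradle [  2.4 -49.8 168.9] F [-0.3 -0.3  0.7] open 0.2 toolx 162.94 z [-0.002 -0.    -1.   ]
scene [(np.int32(30), array([306.4, 199.2]))]
  yellow angle unbedded/bedded [(np.float64(-6.0), np.float64(4.95)), (np.float64(4.0), np.float64(4.07))]
top [(np.int32(32), array([338.5, 193.7]))]
  yellow angle unbedded/bedded [(np.float64(-9.0), np.float64(0.91)), (np.float64(-2.0), np.float64(0.89))]
```

Sliding freely at about 2 N; the bottle is unchanged. I'll push on to the stop in small steps.

carry_out --targets '[{"claw": 1, "x": 0, "y": -4, "z": 0, "wx": 0, "wy": 0, "wz": 0}, {"claw": 1, "x": 0, "y": -3, "z": 0, "wx": 0, "wy": 0, "wz": 0}, {"claw": 1, "x": 0, "y": -2, "z": 0, "wx": 0, "wy": 0, "wz": 0}, {"claw": 1, "x": 0, "y": 0, "z": 0, "wx": 0, "wy": 0, "wz": 0}]'

```text
t: 18.42
eef_pos: [550.4, 79.0, 168.9]
orientation: [[-0.956, 0.293, -0.002], [0.293, 0.956, 0.001], [0.002, 0.0, -1.0]]
force: [1.2, 0.9, 0.3]
opening: -0.5
grip_force: 0.5
```

carry_out --targets '[{"claw": 1, "x": 0, "y": -2, "z": 0, "wx": 0, "wy": 0, "wz": 0}, {"claw": 1, "x": 0, "y": -1, "z": 0, "wx": 0, "wy": 0, "wz": 0}]'

```text
t: 18.68
eef_pos: [550.3, 78.6, 169.1]
orientation: [[-0.957, 0.292, 0.0], [0.292, 0.957, 0.006], [0.002, 0.006, -1.0]]
force: [3.9, 9.7, -1.6]
opening: 0.0
grip_force: 5.2
```

carry_out --targets '[{"claw": 1, "x": 0, "y": -2, "z": 0, "wx": 0, "wy": 0, "wz": 0}, {"claw": 1, "x": 0, "y": 0, "z": 0, "wx": 0, "wy": 0, "wz": 0}]'

```text
t: 18.92
eef_pos: [550.2, 78.5, 169.1]
orientation: [[-0.957, 0.29, 0.001], [0.29, 0.957, 0.01], [0.002, 0.01, -1.0]]
force: [4.6, 13.7, -1.7]
opening: 0.1
grip_force: 7.2
```

It has stopped hard at TCP y≈−41 with the force rising, which matches the end stop. I'll back off, lift clear, and check.

carry_out --targets '[{"claw": 1, "x": 0, "y": 6, "z": 0, "wx": 0, "wy": 0, "wz": 0}, {"claw": 1, "x": 0, "y": 12, "z": 0, "wx": 0, "wy": 0, "wz": 0}, {"claw": 1, "x": 0, "y": 0, "z": -50, "wx": 0, "wy": 0, "wz": 0}, {"claw": 1, "x": 0, "y": 40, "z": -40, "wx": 0, "wy": 0, "wz": 0}, {"claw": 1, "x": 0, "y": 50, "z": 0, "wx": 0, "wy": 0, "wz": 0}, {"claw": 1, "x": 0, "y": 50, "z": 0, "wx": 0, "wy": 0, "wz": 0}, {"claw": 1, "x": 30, "y": 50, "z": 0, "wx": 0, "wy": 0, "wz": 0}, {"claw": 1, "x": 0, "y": 0, "z": 0, "wx": 0, "wy": 0, "wz": 0}]'

```text
t: 19.92
eef_pos: [579.9, 285.8, 258.2]
orientation: [[-0.958, 0.288, -0.003], [0.288, 0.958, 0.001], [0.003, -0.0, -1.0]]
force: [0.2, -0.6, -0.1]
opening: -0.2
grip_force: 0.0
```

```bash
python3 - <<'E'
from h import *
st();knob('k4');angle('a7')
s=cv2.imread('pics/a7scene.png')[160:300,220:400];t=cv2.imread('pics/a7top.png')[120:250,170:400]
o=np.zeros((600,800,3),np.uint8);o[:311,:400]=cv2.resize(s,(400,311),interpolation=cv2.INTER_CUBIC);o[:226,400:]=cv2.resize(t,(400,226),interpolation=cv2.INTER_CUBIC)
t=cv2.imread('pics/a7top.png')[160:216,265:345];o[320:,400:]=cv2.resize(t,(400,280),interpolation=cv2.INTER_CUBIC)
s=cv2.imread('pics/a7scene.png')[185:235,280:351];o[320:,:398]=cv2.resize(s,(398,280),interpolation=cv2.INTER_CUBIC)
cv2.imwrite('pics/m7.png',o)
E
```

```text
t 19.93 tcp cradle [  33.8 -247.8  258.2] F [ 0.2 -0.6 -0.1] open -0.2 toolx 163.29 z [-0.003  0.001 -1.   ]
top 90 [ -1.3 -15.9 178. ]
scene 133 [  2.6 -12.1 161. ]
scene [(np.int32(37), array([306.1, 197.2]))]
  yellow angle unbedded/bedded [(np.float64(-5.0), np.float64(2.93)), (np.float64(3.0), np.float64(2.05))]
top [(np.int32(32), array([338.5, 193.7]))]
  yellow angle unbedded/bedded [(np.float64(-9.0), np.float64(0.91)), (np.float64(-2.0), np.float64(0.89))]
```

View pics/m7.png

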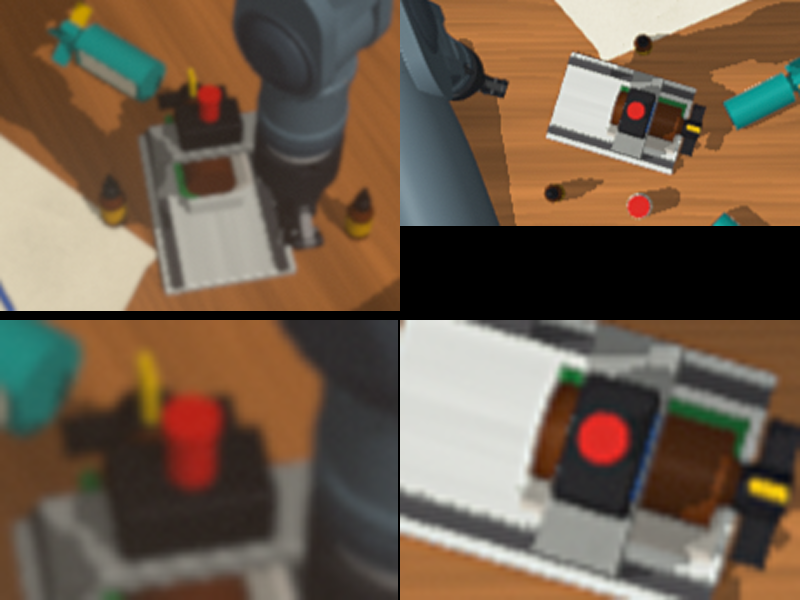

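The carriage is over the bottle with its knob at y≈−15, the end stop. The yellow wing stands straight up, the bystanders are in place, and the robot is clear. I'm handing the job in.

```bash
python3 -c "
from station import robot
print(robot.job_done())"
```

```text
the job is handed in; nothing more can be done
None
```

The job is handed in: the camera checks show the bottle bedded on the green wall, the carriage at its end stop over it, the arm clear, and the bystanders in view undisturbed (jar_b, jar_c, dropper_c and the eraser were not rechecked at the end).

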